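# Stroke shut the lids of a crescent findings box

## Task

The six little lids of the white crescent-shaped box have been left standing open. With the gripper closed, run the fingertips along the curved row in one unbroken stroke, each lid being hinged on its edge nearer the end you start from, lightly laying the lids flat shut one after another, without lifting off on the way. Do not pick up, tip or shift the box, do not press hard on it, and leave the other things on the bench alone; finish clear of everything.

Things in the scene. Friction and masses are not known exactly. Their poses are not given: they have to be found in the camera images.
- box: white crescent box, six lidded compartments in a curved row; loose, 0.93 kg, rim 28 mm high, 38 mm wide. The row's centre line is an arc of radius 160 mm about x = -140 mm, y = 0 of the box's frame, 0.72 rad either side of its x axis. Origin at bench height, 20 mm from the row's middle on its hollow side; x points to the bulging side, y towards the lid_6 end, z up.
- row_start (a point): point on the row's centre line at the lid_1 end of the box, at the height of the shut lids' tops, 31 mm above the bench. The lids are laid shut by a fingertip going over them from row_start to row_end just above this height
- row_mid (a point): point on the row's centre line half way, between lid_3 and lid_4, at the same height
- row_end (a point): point on the row's centre line at the lid_6 end of the box, at the same height
- lid_1 (a joint): angle of lid 1 of 6 counted from row_start, rad: 0 flat shut, about 1.5 standing upright. Aluminium flap 33 mm along the row, 34 across, 3 thick, its middle at -0.60 rad round the arc from the box's x axis (positive towards row_end). Hinged at rim height on its edge nearer row_start; stays at any angle it is left at (hinge friction about 0.006 N m).
- lid_2 (a joint): angle of lid 2 of 6 counted from row_start, rad: 0 flat shut, about 1.5 standing upright. A flap like lid_1, its middle at -0.36 rad round the arc.
- lid_3 (a joint): angle of lid 3 of 6 counted from row_start, rad: 0 flat shut, about 1.5 standing upright. A flap like lid_1, its middle at -0.12 rad round the arc.
- lid_4 (a joint): angle of lid 4 of 6 counted from row_start, rad: 0 flat shut, about 1.5 standing upright. A flap like lid_1, its middle at +0.12 rad round the arc.
- lid_5 (a joint): angle of lid 5 of 6 counted from row_start, rad: 0 flat shut, about 1.5 standing upright. A flap like lid_1, its middle at +0.36 rad round the arc.
- lid_6 (a joint): angle of lid 6 of 6 counted from row_start, rad: 0 flat shut, about 1.5 standing upright. A flap like lid_1, its middle at +0.60 rad round the arc.
- jar: small clear glass jar with a metal cap, 34 mm across, 36 mm tall, standing in the hollow of the crescent; bystander, loose
- brick: pale buff soldering brick 45 x 90 x 30 mm, lying beyond the outer side of the crescent; bystander, loose
- tin: flat round aluminium solder tin, 72 mm across, 25 mm tall; bystander, loose
- flux: yellow flux bottle with black cap, 40 mm across, 95 mm tall; bystander, loose
- scriber: scriber with blue handle, 150 mm long, lying; bystander, loose
- bangle: brass bangle, 68 mm across, 12 mm high, lying flat; bystander, loose

How it is judged:
On the way, in this order (a step that is already met when the one before it is completed fails the run):
1. lid 1 is laid shut first (value of joint lid_1 below 0.18 rad and value of joint each of lid_2, lid_3, lid_4, lid_5, lid_6 above 0.18 rad), for 0.02 s.
2. lid 2 is laid shut next, the later ones still open (value of joint lid_2 below 0.18 rad and value of joint each of lid_3, lid_4, lid_5, lid_6 above 0.18 rad), for 0.02 s.
3. lid 3 is laid shut next, the later ones still open (value of joint lid_3 below 0.18 rad and value of joint each of lid_4, lid_5, lid_6 above 0.18 rad), for 0.02 s.
4. lid 4 is laid shut next, the later ones still open (value of joint lid_4 below 0.18 rad and value of joint each of lid_5, lid_6 above 0.18 rad), for 0.02 s.
5. lid 5 is laid shut next, the later ones still open (value of joint lid_5 below 0.18 rad and value of joint lid_6 above 0.18 rad), for 0.02 s.
6. lid 6 is laid shut next, the later ones still open (value of joint lid_6 below 0.18 rad), for 0.02 s.
At the end, for the whole second after the job is handed in: All six lids are shut to within 0.18 rad (free edge at most 6 mm up), closed in order from row_start; the box stands flat, at rest, within 20 mm of where it was (value of joint each of lid_1, lid_2, lid_3, lid_4, lid_5, lid_6 below 0.18 rad and distance of box from where it was at the start of the episode below 0.02 m and linear speed of box below 0.01 m/s and angle between box's own z axis and vertical below 0.05 rad); the robot touches nothing.
It fails at once if the stroke is broken: tool lifted off (TCP more than 100 mm above the bench) after lid 1 is shut and before lid 6 has been reached (value of joint lid_1 below 0.18 rad and value of joint lid_6 above 0.6 rad and z of the grasp point in the frame of box above 0.1 m).
It fails at once if the box is lifted (12 mm) or tipped (0.15 rad) (height (world z) of box above 0.012 m or angle between box's own z axis and vertical above 0.15 rad).
It fails at once if the box is shifted by more than 20 mm (distance of box from where it was at the start of the episode above 0.02 m).
It fails at once if the box or a lid is pressed with more than 25 N (contact force between the fingers and box above 25 N).
It fails at once if another thing on the bench is disturbed (moved more than 20 mm) (distance of any of jar, brick, tin, flux, scriber, bangle from where it was at the start of the episode above 0.02 m).
It also fails if it takes over 42 s, if anything falls off the work surface, if the arm or the gripper's body presses on something with over 40 N, if the wrist force passes 120 N, or if a joint passes its speed limit or range.

## Robot

A 7-joint arm with a two-finger parallel gripper is mounted at the origin on the work surface. World frame = base frame: x ahead of the robot, y to its left, z up, the work surface at z = 0. Lengths are in m, angles in rad, forces in N, time in s.
With the tool pointing down it reaches from about 0.425 to 0.925 m from the base axis. Payload 6.8 kg.
Tool frame: the origin (TCP) lies between the finger pads, 19 mm behind the fingertips; this is the grasp point; z points along the fingers, y is the line along which they close (so a half turn about z gives the same grasp; the last joint's range is limited). The gripper opens to 85 mm and grips with 20 to 120 N. Pads are 22 mm wide; open, the fingers measure 114 mm over their backs; the gripper's body (76 mm by 85 mm) begins 54 mm behind the grasp point. The pads swing forward as they close: fully open they stand 13 mm farther back than shut.
Start: joints at [-1.23, 0.477, 0.022, 1.555, -0.011, 1.109, -0.083], TCP at [0.293, 0.608, 0.25] pointing down, gripper open.
Joint ranges: [-2.96, 2.96], [-0.34, 2.1], [-1.41, 1.46], [0.24, 2.44], [-1.37, 4.51], [0.17, 1.92], [-2.96, 2.96]. Speed limits (rad/s): [2.39, 2.39, 3.14, 3.14, 3.14, 3.14, 3.14].

## Interface

Orientations are given as a rotation vector (axis times angle).
In Python, from bench import r gives the robot as it stands.
- The arm moves only by the tool move_arm, never from a script. Its argument "rows" is one flat list of numbers, 4 for each row, row after row: the shift along the tool's x, y, z in cm, then the turn about the tool's z in degrees. In form: [tx, ty, tz, twist, tx, ty, tz, twist, ...]. A call has 1 to 10 rows; each row is the pose to reach, as a shift and turn from the pose commanded when the call began, along the tool's axes at that moment; what a row does not reach only later rows make up. A row lasts 1/8 s, in which the tool goes at most 62.5 mm and 10.7 degrees, less where a joint would pass 70% of its speed; a pose out of reach is approached as far as the arm can. A call with a gripper value outside its range is refused whole. "fingers" is the opening, from 0 (shut) to 1 (fully open), set as the call begins (left out, the last holds). The fingers move at their own pace and stop on an object; "newtons" is the grip in N (left out, the last holds). Time passes only in rows, so rows that repeat a pose let the fingers close. It gives the time, the measured TCP pose, the force, the opening and the grip force at its end, in the units of the state.
- r.get_obs(): the state, without advancing time (a new reading comes with each control period).
- r.grab_frame(name): name is "side" or "top" or "wrist"; returns the picture (420x560x3 uint8, blue, green, red); there is no depth.
- r.camera_params(name): a dict with "fx", "fy", "cx", "cy" (pixels), "k1" (the pictures are not rectified: a ray, as slopes to the right and down, at radius r is drawn at 1 + k1 r^2 times it, then the intrinsics apply), "world_from_camera" (4x4, takes a point from camera to world coordinates). Camera axes: x right, y down, z forward; pixel columns grow to the right and rows downward; lengths in m; the calibration is good to about 2 mm. A picture is of the moment at which its call begins: read the wrist's pose just before it. camera_params takes no time and is no camera call; for the wrist camera it gives the pose at the moment of the call.
- r.hand_in(): hands the job in; it is judged then, once.
The state is a dict: "clock": time; "joints": joint angles; "qvel": joint speeds; "tau": joint torques, N m; "tcp_pos": TCP position; "orientation": TCP orientation; "contact_force": force on the tool from outside, world axes, zero at the start; "moment": the same for the moment, N m; "grip_width": finger opening in m; "gripper_force": force on a finger pad.
Only numpy, scipy, OpenCV 4.12 (cv2) and the standard library are available. Lean on these libraries where they do the work, as an engineer would, in place of code of your own. Each camera call takes 0.05 s, during which the arm holds its last target. There are 200 camera calls.

## Working session

There is one attempt and no reset: what is moved stays moved. The work goes in short steps, Python scripts to look and compute and a tool call to move; the robot and the scene stay as the last step left them, time stands still between calls to the robot, and variables do not carry over. Pictures are saved under pics/ and viewed, at most 10 in all, crops included, and the job is handed in when it is done.

Besides the shell and the picture viewer there is one more tool, called after "Request:" by a JSON object that holds its "name" and its "arguments", one argument or row to a line. move_arm: Moves the arm, as the interface text tells. Its arguments: {"type":"object","properties":{"rows":{"type":"array"},"fingers":{"type":"number"},"newtons":{"type":"number"}},"required":["rows"]}

```bash
mkdir -p pics; ls; python3 - <<'E'
from bench import r
import cv2
for n in("top","side"):
    cv2.imwrite(f"pics/{n}0.png",r.grab_frame(n)); p=r.camera_params(n); print(n,{k:(v if k!="world_from_camera" else [list(map(lambda a:round(float(a),4),q)) for q in v]) for k,v in p.items()})
o=r.get_obs(); print(o)
E
```

```text
pics
top {'fx': 381.5825164033766, 'fy': 381.5825164033766, 'cx': 277.7389389971309, 'cy': 203.82881744794585, 'k1': 0.013184575483132495, 'world_from_camera': [[-0.0057, -0.9913, 0.1314, 0.4606], [-0.9999, 0.0076, 0.014, 0.0151], [-0.0149, -0.1313, -0.9912, 0.8875], [0.0, 0.0, 0.0, 1.0]]}
side {'fx': 468.5854397767242, 'fy': 468.5854397767242, 'cx': 284.14504926409234, 'cy': 206.69679654158497, 'k1': 0.044985308064385734, 'world_from_camera': [[0.9909, -0.0848, 0.1043, 0.4876], [-0.1328, -0.4977, 0.8571, -0.9474], [-0.0207, -0.8632, -0.5045, 0.622], [0.0, 0.0, 0.0, 1.0]]}
{'clock': 0.1, 'joints': array([-1.23011639,  0.47774963,  0.02235689,  1.55635159, -0.01147484,
        1.10928046, -0.08307262]), 'qvel': array([-1.42888997e-03, -9.15109829e-04,  9.95924542e-04, -1.37311328e-03,
        4.42126479e-04, -7.51093774e-05,  5.70156978e-04]), 'tau': array([ 3.62933788e-03, -5.97757208e+01,  1.61337074e+00, -2.81954491e+01,
        1.28210010e-02,  5.01512404e-03, -2.71977922e-05]), 'tcp_pos': array([0.29266562, 0.6077002 , 0.24910202]), 'orientation': array([-6.98921148e-01, -3.06263244e+00,  2.58513684e-03]), 'contact_force': array([ 0.86055759, -0.33546676,  0.31307295]), 'moment': array([ 0.05013021,  0.02683843, -0.00597344]), 'gripper_force': 0.0, 'grip_width': 0.0851971777533364}
```

View pics/top0.png

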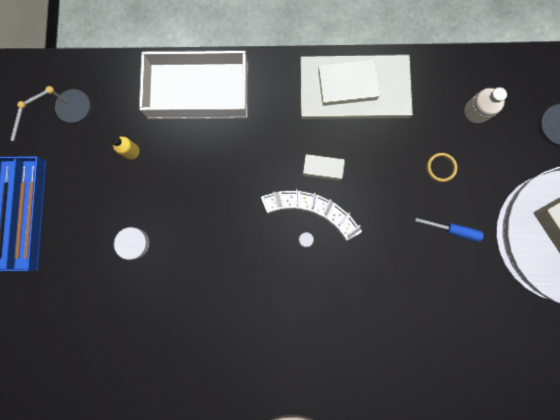

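View pics/side0.png

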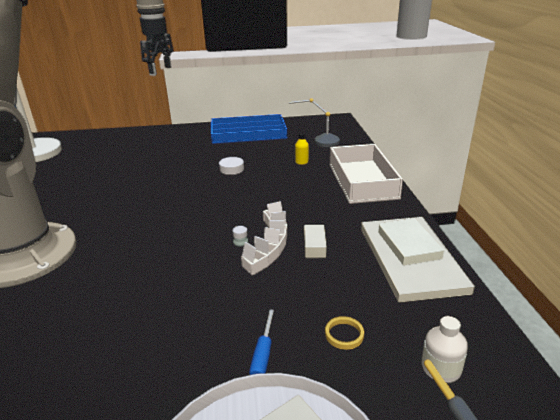

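The top view shows the crescent from about (268,203) to (353,232), bulging up (world +x). The jar is at (306,240) and the brick at (324,167). The side view agrees. Next I'll zoom in on the box.

```bash
python3 - <<'E'
import cv2,numpy as np
a=cv2.imread("pics/top0.png")[180:250,250:370]; b=cv2.imread("pics/side0.png")[195:280,225:335]
a=cv2.resize(a,None,fx=6,fy=6,interpolation=cv2.INTER_CUBIC); b=cv2.resize(b,None,fx=7,fy=7,interpolation=cv2.INTER_CUBIC)
cv2.imwrite("pics/ta.png",a);cv2.imwrite("pics/sb.png",b)
E
```

```text
(no output)
```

View pics/ta.png

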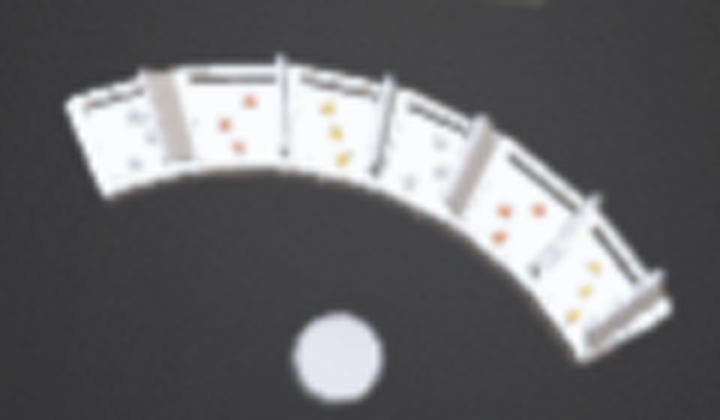

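View pics/sb.png

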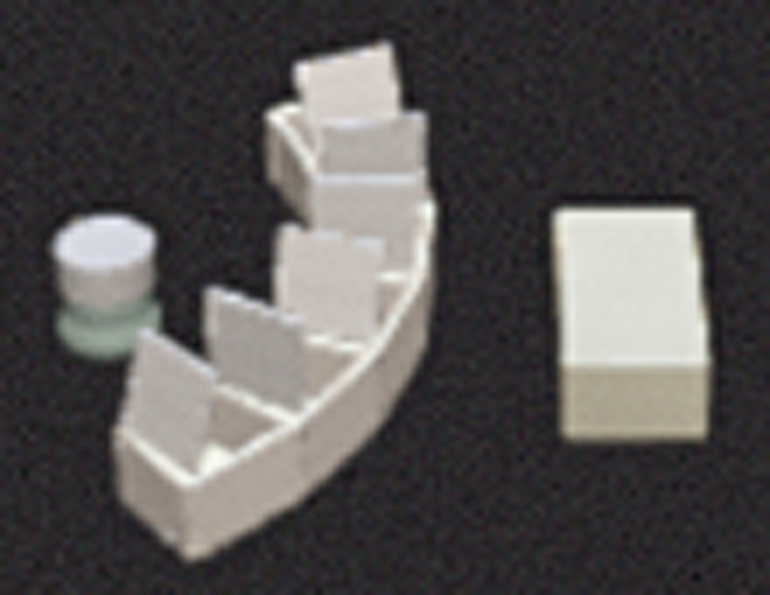

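The zoomed views confirm lid_1 is at the right (-y) end, because every lid is hinged on its right edge. Rim corners in the top crop are (68,103), (108,197), (580,360) and (670,310). In the side crop they are (118,430), (190,485) and (268,115). I'll fit the box pose to these.

```bash
cat > h.py <<'E'
from bench import r
import numpy as np, cv2
def ray(n,px,z,p=None):
    p=p or r.camera_params(n); T=np.array(p["world_from_camera"])
    d=np.array([(px[0]-p["cx"])/p["fx"],(px[1]-p["cy"])/p["fy"]]); s=d.copy()
    for _ in range(10): s=d/(1+p["k1"]*(s@s))
    v=T[:3,:3]@np.array([*s,1]); o=T[:3,3]; return o+v*(z-o[2])/v[2]
def pol(rad,a): return np.array([-.14+rad*np.cos(a),rad*np.sin(a)])
def kabsch(A,B):
    a,b=A.mean(0),B.mean(0); M=(A-a).T@(B-b); t=np.arctan2(M[0,1]-M[1,0],M[0,0]+M[1,1])
    R=np.array([[np.cos(t),-np.sin(t)],[np.sin(t),np.cos(t)]]); return t,b-R@a,(A@R.T+b-R@a-B)
E
python3 - <<'E'
from h import *
top=lambda u,v:(250+(u+.5)/6-.5,180+(v+.5)/6-.5)
sid=lambda u,v:(225+(u+.5)/7-.5,195+(v+.5)/7-.5)
P=lambda *a:np.array(a)
t=[(top(68,103),pol(.179,.72)),(top(108,197),pol(.141,.72)),(top(580,360),pol(.141,-.72)),(top(670,310),pol(.179,-.72))]
s=[(sid(118,430),pol(.141,-.72)),(sid(190,485),pol(.179,-.72)),(sid(268,115),pol(.141,.72))]
W=[ray("top",q,.028)[:2] for q,_ in t]; S=[ray("side",q,.028)[:2] for q,_ in s]
np.set_printoptions(precision=4,suppress=True)
for nm,w,m in(("top",W,t),("side",S,s),("both",W+S,t+s)):
    th,o,e=kabsch(np.array([x[1] for x in m]),np.array(w)); print(nm,th,o,"res mm",(e*1000).round(1).tolist())
print(np.linalg.norm(W[0]-W[1]),np.linalg.norm(W[2]-W[3]))
print("jar cap",ray("top",top(338,357),.036),"flux/brick", ray("top",(324,167),.03), "clearance")
# arc row pixels outer edge middle
for q in((230,66),(340,76),(440,100)):
    w=ray("top",top(*q),.028)[:2]; c=np.array([np.cos(th),np.sin(th)])*-.14+o; print("outer rad",np.linalg.norm(w-c))
from scipy.spatial.transform import Rotation as Ro
q=r.get_obs(); print(Ro.from_rotvec(q["orientation"]).as_matrix())
for a in (-.72,-.48,-.24,0,.24,.48,.72): 
    c=pol(.16,a); print(a,o+np.array([[np.cos(th),-np.sin(th)],[np.sin(th),np.cos(th)]])@c)
E
```

```text
top -0.3411154740339094 [ 0.556  -0.0489] res mm [[-0.7, -1.4], [0.0, -0.3], [0.3, 0.4], [0.4, 1.3]]
side -0.33588077354828993 [ 0.5563 -0.0511] res mm [[0.8, 1.9], [-0.2, -0.1], [-0.7, -1.8]]
both -0.33797971424412515 [ 0.5562 -0.0498] res mm [[-0.9, -2.2], [-0.1, -1.2], [0.6, -0.7], [0.9, 0.3], [0.6, 3.3], [-0.5, 1.2], [-0.6, -0.6]]
0.039072873656339206 0.03872385650838344
jar cap [ 0.494 -0.035  0.036] flux/brick [ 0.6586 -0.0793  0.03  ] clearance
outer rad 0.18085238072244958
outer rad 0.17984496369030012
outer rad 0.18191762836893144
[[-0.901   0.4338 -0.0006]
 [ 0.4338  0.901  -0.0016]
 [-0.0002 -0.0017 -1.    ]]
-0.72 [ 0.5026 -0.1428]
-0.48 [ 0.5335 -0.1202]
-0.24 [ 0.5581 -0.0908]
0 [ 0.5751 -0.0565]
0.24 [ 0.5833 -0.0191]
0.48 [0.5825 0.0192]
0.72 [0.5726 0.0562]
```

```bash
cat >> h.py <<'E'
from scipy.spatial.transform import Rotation as Ro
TH,O=-.338,np.array([.5562,-.0498])
RB=np.array([[np.cos(TH),-np.sin(TH)],[np.sin(TH),np.cos(TH)]])
def arc(a,z,rad=.16): return [*(O+RB@pol(rad,a)),z,TH+a+np.pi/2]
def rows(W):
    o=r.get_obs(); R=Ro.from_rotvec(o["orientation"]).as_matrix(); y0=np.arctan2(R[1,0],R[0,0])
    print("t",o["clock"],"tcp",o["tcp_pos"].round(4),"yaw",round(np.degrees(y0),1),"J",o["joints"].round(2))
    for w in W:
        s=R.T@(np.array(w[:3])-o["tcp_pos"])*100; t=-np.degrees((w[3]-y0+np.pi)%(2*np.pi)-np.pi)
        print([round(float(x),2) for x in s],round(float(t),1))
E
python3 -c "
from h import *
a=arc(-1.0,.2); rows([[.46,.2,.25,1.7],a,arc(-1.0,.0525)]); print(a)"
```

```text
t 0.1 tcp [0.2927 0.6077 0.2491] yaw 154.3 J [-1.23  0.48  0.02  1.56 -0.01  1.11 -0.08]
[-32.76, -29.47, -0.04] 56.9
[-48.43, -61.77, 5.02] 141.0
[-48.43, -61.75, 19.77] 141.0
[np.float64(0.46103312536784663), np.float64(-0.15905988591361125), 0.2, 0.23279632679489648]
```

Request:
{"name": "move_arm", "arguments": {
  "rows": [-5,-4.5,0,8,-10,-9,0,16,-14,-12.5,0,24,-18.5,-16.5,0,32,-23,-21,0,40,-28,-25,0,48,-32.5,-29.5,0,57,-35,-35,1,67,-37.5,-40,2,77,-40,-45,3,87],
  "fingers": 0
}}

```text
clock: 1.35
tcp_pos: [0.4576, 0.0272, 0.2197]
orientation: [-2.62, -1.733, -0.0]
contact_force: [1.5, 0.1, -0.1]
grip_width: -0.0008
gripper_force: 0.0
```

```bash
python3 -c "
from h import *
rows([arc(-1.0,.2),arc(-1.0,.0525)])"
```

```text
t 1.35 tcp [0.4576 0.0272 0.2197] yaw 66.9 J [-0.68  0.16  0.54  2.11 -0.11  0.89 -0.48]
[-17.0, 7.61, 1.97] 53.6
[-17.01, 7.61, 16.72] 53.6
```

Request:
{"name": "move_arm", "arguments": {
  "rows": [-3.5,1.5,1,10,-7,3,2,20,-10.5,4.5,2,30,-14,6,2,40,-17,7.6,2,50,-17,7.6,5,53.6,-17,7.6,9,53.6,-17,7.6,10,53.6,-17,7.6,10,53.6,-17,7.6,10,53.6]
}}

```text
clock: 2.6
tcp_pos: [0.4633, -0.1572, 0.1212]
orientation: [3.119, 0.374, 0.003]
contact_force: [0.1, 0.4, -0.5]
grip_width: 0.0003
gripper_force: 0.0
```

```bash
python3 - <<'E'
from h import *
im=r.grab_frame("side"); cv2.imwrite("pics/s1.png",cv2.resize(im[130:300,180:380],None,fx=4,fy=3.5,interpolation=cv2.INTER_CUBIC))
rows([arc(-1.0,.0525)]+[arc(a,.0525) for a in np.arange(-.95,-.4,.05)])
E
```

```text
t 2.65 tcp [ 0.4634 -0.1572  0.1212] yaw 13.7 J [-0.36  0.43  0.69  2.14 -0.42  0.71 -0.71]
[-0.29, 0.13, 6.87] 0.4
[0.51, 0.11, 6.87] -2.5
[1.31, 0.06, 6.87] -5.4
[2.11, -0.04, 6.88] -8.2
[2.89, -0.17, 6.88] -11.1
[3.68, -0.35, 6.88] -14.0
[4.45, -0.56, 6.88] -16.8
[5.21, -0.81, 6.88] -19.7
[5.95, -1.1, 6.88] -22.6
[6.68, -1.42, 6.89] -25.4
[7.4, -1.79, 6.89] -28.3
[8.09, -2.18, 6.89] -31.2
```

View pics/s1.png

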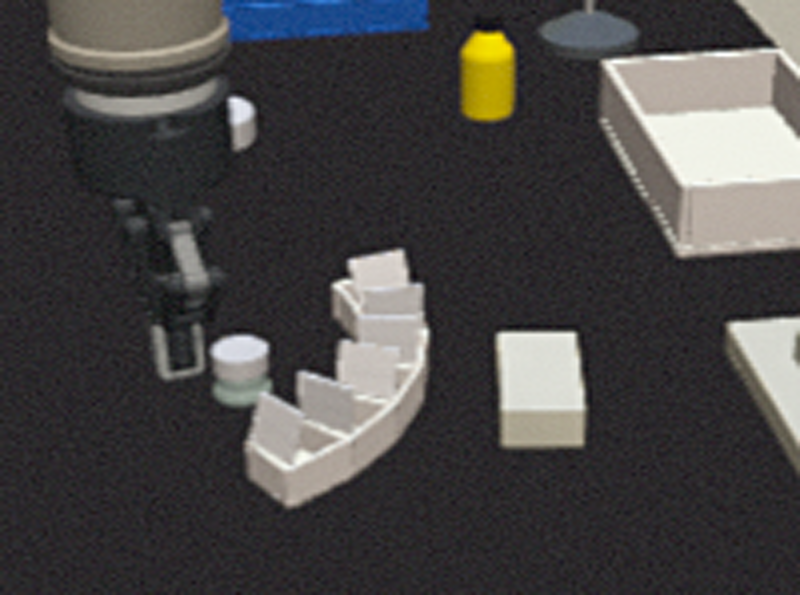

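The view shows the closed fingers hanging at about (180,370), short of the lid_1 end and clear of the jar and box. Next I'll descend and settle.

Request:
{"name": "move_arm", "arguments": {
  "rows": [-0.3,0.1,3,0,-0.3,0.1,6,0,-0.3,0.1,6.8,0,-0.3,0.1,6.8,0,-0.3,0.1,6.8,0]
}}

```text
clock: 3.28
tcp_pos: [0.4607, -0.1589, 0.0531]
orientation: [3.119, 0.374, 0.003]
contact_force: [-1.1, -0.7, 0.4]
grip_width: 0.0003
gripper_force: 0.0
```

```bash
python3 -c "
from h import *
rows([arc(a,.0525) for a in np.arange(-.95,-.45,.05)])
print(r.get_obs()['contact_force'])"
```

```text
t 3.275 tcp [ 0.4607 -0.1589  0.0531] yaw 13.7 J [-0.25  0.54  0.57  2.17 -0.55  0.57 -0.6 ]
[0.83, 0.01, 0.06] -2.5
[1.63, -0.04, 0.06] -5.4
[2.42, -0.14, 0.06] -8.2
[3.21, -0.27, 0.07] -11.1
[3.99, -0.45, 0.07] -14.0
[4.76, -0.66, 0.07] -16.8
[5.52, -0.91, 0.07] -19.7
[6.27, -1.2, 0.07] -22.6
[7.0, -1.53, 0.07] -25.4
[7.71, -1.89, 0.07] -28.3
[-1.06608146 -0.71734266  0.42609189]
```

Request:
{"name": "move_arm", "arguments": {
  "rows": [0.8,0,0.05,-2.5,1.6,-0.05,0.05,-5.5,2.4,-0.15,0.05,-8,3.2,-0.25,0.05,-11,4,-0.45,0.05,-14,4.75,-0.65,0.05,-17,5.5,-0.9,0.05,-19.5,6.25,-1.2,0.05,-22.5,6.25,-1.2,0.05,-22.5,6.25,-1.2,0.05,-22.5]
}}

```text
clock: 4.53
tcp_pos: [0.5187, -0.1317, 0.0517]
orientation: [2.986, 0.976, 0.003]
contact_force: [1.6, 0.8, 3.8]
grip_width: -0.0002
gripper_force: 1.0
```

```bash
python3 - <<'E'
from h import *
a=r.grab_frame("side")[170:290,190:350]; cv2.imwrite("pics/s2.png",cv2.resize(a,None,fx=5,fy=5,interpolation=cv2.INTER_CUBIC))
rows([arc(a,.0525) for a in np.arange(-.55,-.05,.05)])
print(r.get_obs()['contact_force'])
E
```

```text
t 4.575 tcp [ 0.5187 -0.1317  0.0517] yaw 36.2 J [-0.23  0.58  0.47  2.06 -0.45  0.6  -0.39]
[0.77, 0.04, -0.07] -2.9
[1.56, -0.02, -0.07] -5.8
[2.36, -0.12, -0.07] -8.7
[3.15, -0.26, -0.07] -11.5
[3.92, -0.44, -0.07] -14.4
[4.69, -0.66, -0.07] -17.2
[5.45, -0.92, -0.07] -20.1
[6.2, -1.21, -0.07] -23.0
[6.92, -1.54, -0.07] -25.8
[7.64, -1.91, -0.06] -28.7
[1.08188186 0.49001613 2.4938089 ]
```

View pics/s2.png

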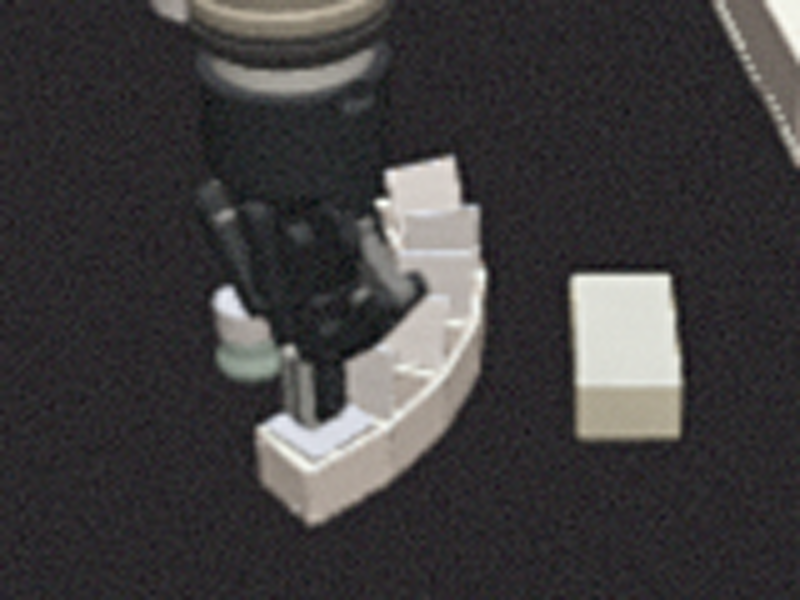

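Lid 1 lies flat at crop (320,430) with the fingertips just over it, and lids 2–6 still stand. I'll ride slightly higher and carry on.

Request:
{"name": "move_arm", "arguments": {
  "rows": [0.75,0,-0.1,-3,1.55,0,-0.1,-6,2.35,-0.1,-0.1,-8.5,3.15,-0.25,-0.1,-11.5,3.9,-0.45,-0.1,-14.5,4.7,-0.65,-0.1,-17,5.45,-0.9,-0.1,-20,6.2,-1.2,-0.1,-23,6.9,-1.55,-0.1,-26,7.65,-1.9,-0.1,-28.5]
}}

```text
clock: 5.82
tcp_pos: [0.5684, -0.0714, 0.0526]
orientation: [2.652, 1.685, 0.0]
contact_force: [-1.1, -2.4, 2.1]
grip_width: 0.0
gripper_force: 1.1
```

```bash
python3 -c "
from h import *
rows([arc(a,.0525) for a in np.arange(-.1,.45,.05)])
print(r.get_obs()['contact_force'])"
```

```text
t 5.825 tcp [ 0.5684 -0.0714  0.0526] yaw 64.9 J [-0.25  0.6   0.34  1.96 -0.32  0.63 -0.13]
[0.04, 0.05, 0.01] -0.0
[0.84, 0.02, 0.01] -2.9
[1.64, -0.04, 0.01] -5.8
[2.43, -0.14, 0.01] -8.6
[3.22, -0.28, 0.01] -11.5
[4.0, -0.46, 0.01] -14.4
[4.77, -0.67, 0.01] -17.2
[5.52, -0.93, 0.01] -20.1
[6.27, -1.22, 0.01] -23.0
[7.0, -1.55, 0.01] -25.8
[7.71, -1.92, 0.01] -28.7
[-1.06317895 -2.38909816  2.07653363]
```

```bash
python3 - <<'E'
from h import *
f=r.grab_frame("side"); g=cv2.imread("pics/side0.png")
a=cv2.resize(f[180:290,215:335],None,fx=3.3,fy=5,interpolation=cv2.INTER_CUBIC);b=cv2.resize(g[180:290,215:335],None,fx=3.3,fy=5,interpolation=cv2.INTER_CUBIC)
cv2.imwrite("pics/s3.png",np.hstack([a,b]))
# box's lower-left visible corner region shift by phase/template match
t=g[240:280,240:275]
m=cv2.matchTemplate(f[232:288,232:283],t[22:],cv2.TM_CCOEFF_NORMED); print(cv2.minMaxLoc(m),"expected loc (8,30)")
E
```

```text
(-0.6246118545532227, 0.9958405494689941, (8, 1), (8, 30)) expected loc (8,30)
```

View pics/s3.png

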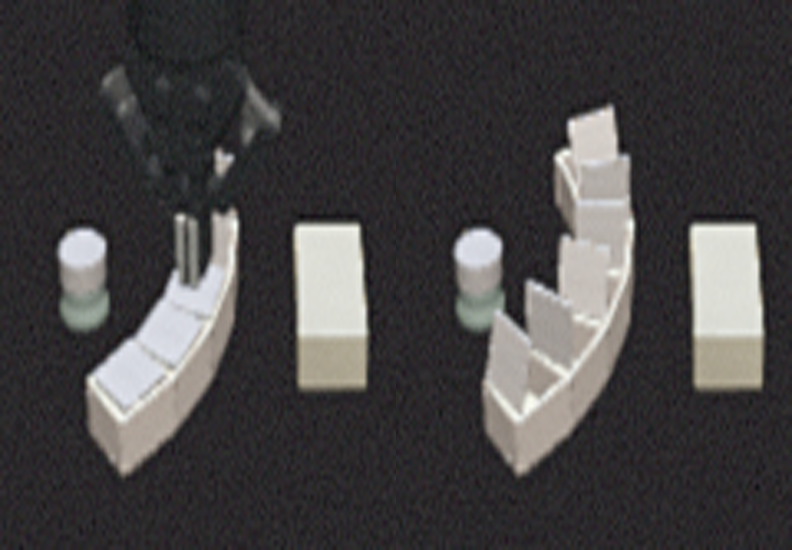

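Lids 1–3 are flat, seen at (130,370), (170,335) and (200,300), and the box hasn't shifted: the template match lands exactly where expected. I'll continue.

Request:
{"name": "move_arm", "arguments": {
  "rows": [0.85,0,0,-3,1.65,-0.05,0,-6,2.45,-0.15,0,-8.5,3.2,-0.3,0,-11.5,4,-0.45,0,-14.5,4.75,-0.65,0,-17,5.5,-0.95,0,-20,6.25,-1.2,0,-23,7,-1.55,0,-26,7.7,-1.9,0,-28.5]
}}

```text
clock: 7.12
tcp_pos: [0.5839, 0.0069, 0.0525]
orientation: [-2.155, -2.286, -0.0]
contact_force: [-0.1, -0.4, 0.4]
grip_width: -0.0001
gripper_force: 0.3
```

```bash
python3 -c "
from h import *
rows([arc(a,.0525) for a in np.arange(.4,.95,.05)])
print(r.get_obs()['contact_force'])"
```

```text
t 7.125 tcp [0.5839 0.0069 0.0525] yaw 93.4 J [-0.28  0.59  0.22  1.93 -0.2   0.64  0.12]
[-0.03, -0.01, -0.0] -0.2
[0.77, -0.03, -0.0] -3.0
[1.57, -0.09, -0.0] -5.9
[2.36, -0.2, -0.0] -8.8
[3.15, -0.34, -0.0] -11.6
[3.93, -0.52, -0.0] -14.5
[4.7, -0.74, -0.0] -17.4
[5.45, -1.0, -0.0] -20.2
[6.2, -1.29, -0.0] -23.1
[6.92, -1.62, -0.0] -26.0
[7.63, -1.99, -0.0] -28.8
[-0.12721061 -0.35608534  0.39884876]
```

Request:
{"name": "move_arm", "arguments": {
  "rows": [0.75,0,0,-3,1.55,-0.1,0,-6,2.35,-0.2,0,-9,3.15,-0.35,0,-11.5,3.95,-0.5,0,-14.5,4.7,-0.75,0,-17.5,5.45,-1,0,-20,6.2,-1.3,0,-23,6.9,-1.6,0,-26,7.65,-2,0,-29]
}}

```text
clock: 8.38
tcp_pos: [0.5595, 0.0816, 0.0525]
orientation: [1.514, 2.753, -0.0]
contact_force: [-0.3, -0.5, -0.4]
grip_width: -0.0002
gripper_force: 0.0
```

Request:
{"name": "move_arm", "arguments": {
  "rows": [1.5,0,0,0,3,0,0,0,3.5,0,-3,0,4,0,-8,0,4,0,-13,0,6,0,-17,0,10,0,-17,0,10,0,-17,0,10,0,-17,0]
}}

```text
clock: 9.5
tcp_pos: [0.5061, 0.1659, 0.2223]
orientation: [-1.518, -2.75, 0.001]
contact_force: [0.2, -0.7, 0.4]
grip_width: 0.0002
gripper_force: 0.0
```

```bash
python3 - <<'E'
from h import *
o=r.get_obs(); print(o["tcp_pos"],o["contact_force"],o["clock"])
a=r.grab_frame("top")[175:255,250:370]; b=r.grab_frame("side")[195:280,225:335]
cv2.imwrite("pics/f.png",np.hstack([cv2.resize(x,(390,300),interpolation=cv2.INTER_CUBIC) for x in(a,b)]))
E
```

```text
[0.50606501 0.1658983  0.22225076] [ 0.15255593 -0.66428572  0.37577096] 9.5
```

View pics/f.png

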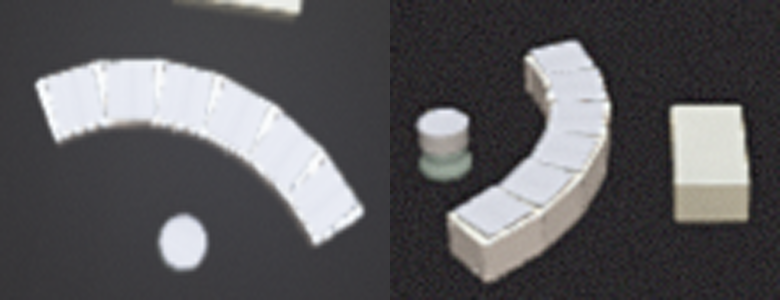

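Both views show all six lids lying flat, from (70,100) to (330,205) in the top half. The box, jar and brick haven't moved, and the arm is clear.

```bash
python3 -c "
from bench import r
print(r.hand_in())"
```

```text
the job is handed in; nothing more can be done
None
```

All six lids were laid shut in order in one unbroken stroke, with the box, jar and brick unmoved in the final views and the arm clear; the job is handed in, but no verdict came back.

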